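# Free two wedged gift tins and slide the green one up the ramp onto the check-weigher

### The arm

A 6-joint arm with a two-finger parallel gripper is mounted at the origin on the work surface. World frame = base frame: x ahead of the robot, y to its left, z up, the work surface at z = 0. Lengths are in mm, angles in rad, forces in N, time in s.
With the tool pointing down it reaches from about 300 to 775 mm from the base axis. Payload 14.6 kg.
Tool frame: the origin (TCP) lies between the finger pads; the fingertips stand 11 mm ahead of it and the grasp point (between the pads) lies 8 mm behind it; z points along the fingers, y is the line along which they close (so a half turn about z gives the same grasp; the last joint's range is limited). The gripper opens to 85 mm and grips with 20 to 120 N. Pads are 22 mm wide; open, the fingers measure 114 mm over their backs; the gripper's body (76 mm by 85 mm) begins 54 mm behind the grasp point. The pads swing forward as they close: fully open they stand 13 mm farther back than shut.
Start: joints at [1.08, 0.3, 1.521, -0, 1.321, -0.067], TCP at [226.171, 501.334, 242.281] pointing down, gripper open.
Joint ranges: [-3.03, 3.03], [-0.79, 2.21], [0.23, 2.52], [-1.04, 4.18], [0, 3.07], [-2.55, 2.55]. Speed limits (rad/s): [2.22, 2.22, 2.57, 3.14, 3.14, 3.14].

### API

Orientations are given as a rotation vector (axis times angle).
In Python, from workcell import * gives the robot as it stands.
- The arm moves only by the shell command python3 -m jog 'ROWS' [FORCE]. ROWS is JSON, a list of rows, each an object of numbers: "dx", "dy", "dz": the shift along the tool's x, y, z in units of 25 mm (1.0 is 25 mm); "ax", "ay", "az": the turn, a rotation vector about the tool's x, y, z in rad; "jaw": the finger opening in mm, from 0 to 85.4. A call has 1 to 10 rows; each row is the pose to reach, as a shift and turn from the pose commanded when the call began, along the tool's axes at that moment; what a row does not reach only later rows make up. A row lasts 1/8 s, in which the tool goes at most 62.5 mm and 10.7 degrees, less where a joint would pass 70% of its speed; a pose out of reach is approached as far as the arm can. A call with a gripper value outside its range is refused whole. The fingers move at their own pace and stop on an object; FORCE is the grip in N (left out, the last holds). Time passes only in rows, so rows that repeat a pose let the fingers close. It gives the time, the measured TCP pose, the force and the opening at its end, in the units of the state.
- observe(): the state, without advancing time (a new reading comes with each control period).
- capture(name): name is "side" or "top" or "wrist"; returns a dict with "image" (420x560x3 uint8, red, green, blue), "fx", "fy", "cx", "cy" (pixels), "k1" (the pictures are not rectified: a ray, as slopes to the right and down, at radius r is drawn at 1 + k1 r^2 times it, then the intrinsics apply), "R" (3x3) and "t" (3): a world point X has camera coordinates R X + t. Camera axes: x right, y down, z forward; pixel columns grow to the right and rows downward; lengths in mm; the calibration is good to about 2 mm. A picture is of the moment at which its call begins. There is no depth.
- close_job(): hands the job in, once; it reports no verdict.
The state is a dict: "time": time; "q": joint angles; "joint_vel": joint speeds; "joint_torque": joint torques, N m; "position": TCP position; "tcp_rot": TCP orientation; "wrist_force": force on the tool from outside, world axes, zero at the start; "moment": the same for the moment, N m; "width": finger opening in mm.
Only numpy, scipy, OpenCV 4.12 (cv2) and the standard library are available. Lean on these libraries where they do the work, as an engineer would, in place of code of your own. Each camera call takes 0.05 s, during which the arm holds its last target. There are 200 camera calls.

### The job

The green and the red gift tin have wedged side by side at the mouth of the infeed lane. Nudge the red tin back a few centimetres to free the jam, leaving it standing on the infeed plate clear of the mouth; then slide the green tin through the mouth and up the ramp onto the scale and leave it standing upright right up against the rubber stop, wherever that is set. Push gently: no tin may topple or be dented, the stop must not be rammed, and leave the blue tin and the glass bottles where they stand.

Things in the scene. Friction and masses are not known exactly. Their poses are not given: they have to be found in the camera images.
- infeed: Fixed infeed: steel plate on the table, then a lane between green guide rails up a ramp to a low scale. Origin on the table top under the middle of the lane's mouth; x along the lane, in the direction of travel (uphill); y across it, to the left; z up. In this frame, mm: plate x -245 to 30, y -170 to 170, top z 6; ramp straight from z 6 at x 25 to z 34 at x 215 (8.4 degrees).
- mouth (a point): Middle of the lane's mouth, on the plate; axes as infeed. From here the straight lane runs to x 365 mm, inner rail faces at y -52 and 52 (104 wide, tins 96). Before the mouth the rails open as a funnel: from (0, +-52) back to (-139, +-150), 35 degrees to the lane. Rails: 12 thick outwards, top 50 above the plate, ramp or pan. Posts outside them reach 56 above the table, 84 at the scale.
- scale: The low scale at the top of the ramp; same origin and axes as infeed. Flat pan: x 217 to 392 mm, y -85 to 85, top at z 33.5. Across the lane is a black rubber-faced stop, 90 mm wide, 80 high, screwed to the pan through slots: its setting changes, the face is anywhere from x 325 to 360 and is not measured, so feel for it. It is rigid; the scale takes no more than 25 N from the side.
- lane_end (a point): Middle of the scale pan's far edge, on its top, at x 390 mm in the frame of infeed and with its axes; NOT the stop's face, which stands 30 to 65 mm before it.
- green_tin_center (a point): Centre, half-way up, of the green gift tin (brass bands, white sleeve): upright cylinder, 96 mm diameter, 150 high, 0.45 to 0.8 kg, too wide to grasp. Starts on the plate in the funnel, within 4 mm of the red tin beside it. Friction 0.5 to 0.7: sliding it takes 2 to 7 N; pushed higher than about 55 mm above its foot it may topple. z is its upright axis; its yaw means nothing.
- red_tin_center (a point): Centre, half-way up, of the red tin: same size and weight range, beside the green one on the other side of the funnel; which is left and which right changes. While it stands there, the two lock against each other and the funnel rails when one is pushed forward.
- green_tin: The same green tin; origin at the centre of its underside.
- red_tin: The same red tin; origin at the centre of its underside.
- blue_tin: Bystander: a blue tin of the same size standing on the table, to the right of the scale; origin at the centre of its underside.
- bottle_a: Bystander: clear glass bottle with a white label, 82 mm diameter, 235 high, standing on the table to the right of the ramp; origin at the centre of its underside.
- bottle_b: Bystander: another such bottle; origin at the centre of its underside.
Not all that is in view belongs to the job. Of the things that look like the green_tin, the larger one is meant.

How it is judged:
By the outcome, as a careful person would: the job done as asked, in the order asked, and still so for the second after the job is handed in, with the robot touching nothing.
It also fails if it takes over 72 s, if anything falls off the work surface, if the arm or the gripper's body presses on something with over 40 N, if the wrist force passes 120 N, or if a joint passes its speed limit or range.

## Working session

There is one attempt and no reset: what is moved stays moved. The work goes in short steps, Python scripts to look and compute and a shell command to move; the robot and the scene stay as the last step left them, time stands still between calls to the robot, and variables do not carry over. Pictures are saved under pics/ and viewed, on a budget of 10 in all, crops included, one or two more only if the job needs it, and the job is handed in when it is done.

```bash
mkdir -p pics; ls
python3 - <<'E'
from workcell import *
import cv2,numpy as np
s=observe();print({k:np.round(v,3) for k,v in s.items()})
for n in("side","top"):
    c=capture(n);cv2.imwrite(f"pics/{n}0.png",cv2.cvtColor(c["image"],cv2.COLOR_RGB2BGR))
    np.savez(f"{n}0.npz",**c);print(n,c["fx"],c["cx"],c["cy"],c["k1"],np.round(c["R"],3).tolist(),c["t"])
a=cv2.imread("pics/side0.png");b=cv2.imread("pics/top0.png")
E
```

```text
pics
{'time': np.float64(0.0), 'q': array([ 1.08 ,  0.3  ,  1.522,  0.   ,  1.321, -0.067]), 'joint_vel': array([-0.001,  0.001,  0.001, -0.   , -0.001, -0.   ]), 'joint_torque': array([-1.0000e-03, -5.4349e+01, -3.6179e+01, -0.0000e+00,  4.0000e-03,
       -0.0000e+00]), 'position': array([226.07 , 501.141, 241.721]), 'tcp_rot': array([-6.610e-01, -3.071e+00,  2.000e-03]), 'wrist_force': array([-0.531,  0.924, -0.087]), 'moment': array([ 0.003,  0.007, -0.016]), 'width': np.float64(85.3)}
side 437.76001265379034 270.66171275218903 209.61815260517955 -0.004069519561027251 [[0.984, -0.177, 0.003], [-0.166, -0.933, -0.319], [0.059, 0.314, -0.948]] [-593.76179431  173.08160493 1045.2866289 ]
top 524.8388970132395 286.9912245267509 212.65339928978022 -0.10384560021467201 [[-0.027, -1.0, -0.009], [-0.984, 0.028, -0.176], [0.176, 0.004, -0.984]] [  78.13530608  613.20870246 1449.11386471]
```

View pics/top0.png

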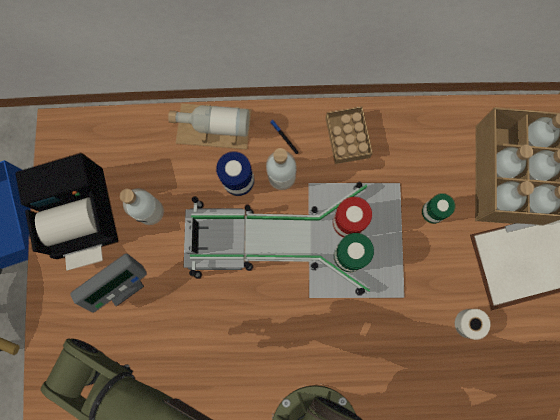

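View pics/side0.png

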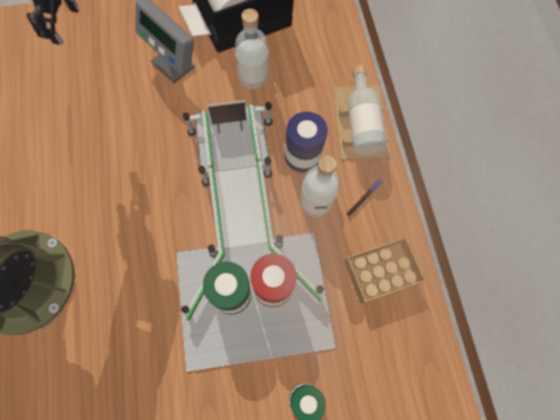

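Top view: the lane runs to image-left (world +y), with the plate at about (309–404, 183–298). The stop is near (195,235). Candidates for the green tin are the large one in the funnel at top (355,251) / side (227,288), and a small one off the plate at top (438,208) / side (308,404). I choose the large one in the funnel. The red tin is at top (353,216) / side (273,279). I'll measure now and check with one close crop.

```bash
cat > h.py <<'E'
import numpy as np,cv2
from workcell import *
def ray(c,p,z):
    K=np.array([[c["fx"],0,c["cx"]],[0,c["fy"],c["cy"]],[0,0,1.]])
    d=cv2.undistortPoints(np.array(p,float).reshape(-1,1,2),K,np.array([float(c["k1"]),0,0,0]))[:,0]
    # k1 forward model r(1+k1 r^2) == OpenCV
    R=c["R"];C=-R.T@c["t"];w=np.c_[d,np.ones(len(d))]@R
    return C+w*((z-C[2])/w[:,2])[:,None]
def mask(im,kind):
    h=cv2.cvtColor(im,cv2.COLOR_RGB2HSV).astype(int);H,S,V=h[...,0],h[...,1],h[...,2]
    if kind=="green":m=(H>60)&(H<95)&(S>120)&(V<140)
    if kind=="red":m=((H<6)|(H>173))&(S>150)&(V>90)
    if kind=="blue":m=(H>110)&(H<130)&(S>120)
    return m.astype(np.uint8)
def lids(c,kind,zc=156):
    """white disc enclosed in coloured lid -> world xy at z=zc"""
    m=mask(c["image"],kind);out=[]
    n,l,st,ce=cv2.connectedComponentsWithStats(m)
    for i in range(1,n):
        if st[i,4]<150:continue
        co,_=cv2.findContours((l==i).astype(np.uint8),cv2.RETR_CCOMP,cv2.CHAIN_APPROX_NONE)
        inn=[k for k,hh in zip(co,_[0]) if hh[3]>=0]
        if not inn:continue
        k=max(inn,key=cv2.contourArea)
        if cv2.contourArea(k)<40:continue
        (u,v),ax,an=cv2.fitEllipse(k);out.append((st[i,4],np.round((u,v),1),np.round(ray(c,[(u,v)],zc)[0],1)))
    return out
E
python3 - <<'E'
from h import *
for n in("top","side"):
    c=dict(np.load(f"{n}0.npz"))
    for k in("green","red","blue"):print(n,k,lids(c,k))
    g=c["image"]
    if n=="top":
        cv2.imwrite("pics/crop1.png",cv2.resize(g[165:310,178:412,::-1],None,fx=3.4,fy=3.4,interpolation=cv2.INTER_CUBIC))
        P=[(309,183),(401,183),(404,298),(309,298)]
    else: P=[(178,248),(315,235),(333,354),(183,366)]
    P=cv2.cornerSubPix(cv2.cvtColor(g,cv2.COLOR_RGB2GRAY),np.array(P,np.float32).reshape(-1,1,2),(5,5),(-1,-1),(3,50,.01))[:,0]
    print(P.round(1).tolist(),ray(c,P,6).round(1).tolist())
E
```

```text
top green [(np.int32(407), array([442.4, 205.1]), array([ 605.6, -358.8,  156. ])), (np.int32(799), array([355.6, 250.3]), array([ 490.8, -117.8,  156. ]))]
top red [(np.int32(764), array([354.2, 213.7]), array([ 588.9, -118.7,  156. ]))]
top blue [(np.int32(748), array([232.9, 167.9]), array([724.7, 204.1, 156. ]))]
[[308.8999938964844, 183.5], [399.5, 182.89999389648438], [403.5, 297.1000061035156], [309.0, 297.6000061035156]] [[710.5, -6.7, 6.0], [704.8, -278.7, 6.0], [366.0, -269.2, 6.0], [373.2, 4.6, 6.0]]
side green []
side red []
side blue []
[[176.39999389648438, 252.0], [311.79998779296875, 233.5], [333.0, 354.0], [183.0, 366.0]] [[371.7, 6.6, 6.0], [705.3, -5.6, 6.0], [694.4, -290.4, 6.0], [357.7, -256.0, 6.0]]
```

View pics/crop1.png

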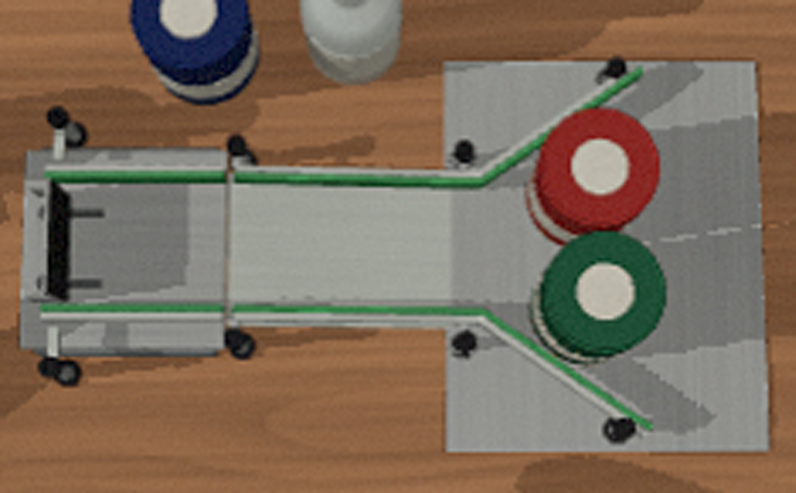

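The crop confirms the choice. The big green tin with its sleeve is in the funnel at crop (605,292), touching the red one at (600,166), and the stop's face is near crop (70,240). The infeed has its x along world +y and its left side towards the robot. Next I'll refine the frame and work out the first approach.

```bash
cat >> h.py <<'E'
from scipy.spatial.transform import Rotation as Ro
M=np.array([541.5,-30.]);A=0.027
LX=np.array([np.sin(A),np.cos(A)]);LY=np.array([-np.cos(A),np.sin(A)])
def w2i(p):d=np.asarray(p)[...,:2]-M;return np.stack([d@LX,d@LY],-1).round(1)
def delta(x,y,z,head,tilt):
    """tip (fingertip middle) at infeed x,y, world z; tool x heading (deg, in infeed), tilt deg (+ tip leads along head)"""
    h=np.radians(head);f=np.r_[np.cos(h)*LX+np.sin(h)*LY,0];t=np.radians(tilt);u=np.r_[0,0,1.]
    tz=-np.cos(t)*u+np.sin(t)*f;tx=np.cos(t)*f+np.sin(t)*u;R=np.c_[tx,np.cross(tz,tx),tz]
    p=np.r_[M+x*LX+y*LY,z]-11*tz
    s=observe();R0=Ro.from_rotvec(s["tcp_rot"]).as_matrix()
    print("d",(R0.T@(p-s["position"])/25).round(3),"a",Ro.from_matrix(R0.T@R).as_rotvec().round(3),"TCP",p.round(0))
def st():
    s=observe();R0=Ro.from_rotvec(s["tcp_rot"]).as_matrix();tip=s["position"]+11*R0[:,2];F=s["wrist_force"]
    print("t",round(float(s["time"]),2),"tip",w2i(tip),tip[2].round(1),"F lane",(F[:2]@LX).round(2),(F[:2]@LY).round(2),F[2].round(2),"tilt",np.degrees(np.arctan2(R0[2,0],-R0[2,2])).round(1),"head",np.degrees(np.arctan2(R0[:2,0]@LY,R0[:2,0]@LX)).round(1),"w",s["width"].round(1),"q",s["q"].round(2))
E
python3 - <<'E'
from h import *
c=dict(np.load("top0.npz"))
q=lambda u,v:(u/3.4+178-.35,v/3.4+165-.35)
print("mouth rails",w2i(ray(c,[q(480,182),q(482,315)],56)),"end",w2i(ray(c,[q(45,175),q(41,313)],83.5)))
print("stop top",w2i(ray(c,[q(69,185),q(68,295)],113.5)),"stop foot",w2i(ray(c,[q(69,185),q(68,295)],33.5)))
print("tins",w2i([490.8,-117.8]),w2i([588.9,-118.7]))
c=dict(np.load("side0.npz"))
print("side tins",w2i(ray(c,[(227,285),(274,276)],156)),"stop top front edge",w2i(ray(c,[(209,106),(246,102)],113.5)))
delta(-10,-29,250,0,0);delta(-10,-29,250,0,-45)
E
```

```text
mouth rails [[  1.9 -54.8]
 [  1.4  57.2]] end [[363.7 -56.6]
 [363.6  58.1]]
stop top [[338.  -43.2]
 [336.3  46.4]] stop foot [[352.5 -56.5]
 [350.7  38.1]]
tins [-89.1  48.3] [-87.4 -49.8]
side tins [[-91.   47.9]
 [-87.1 -49.3]] stop top front edge [[356.7  42.7]
 [354.5 -48.3]]
d [-21.462 -14.1    -0.756] a [-1.000e-03  1.000e-03  1.174e+00] TCP [570. -41. 261.]
d [-21.342 -13.813  -0.627] a [ 0.459 -0.691  1.111] TCP [570. -33. 258.]
```

```bash
python3 -m jog '[{"dx":-5,"dy":-3.2,"dz":-1.5,"az":0.25},{"dx":-21.5,"dy":-14.1,"dz":-1.2,"az":1.174},{"dx":-21.5,"dy":-14.1,"dz":-1.2,"az":1.174,"jaw":0},{"dx":-21.5,"dy":-14.1,"dz":-1.2,"az":1.174,"jaw":0},{"dx":-21.5,"dy":-14.1,"dz":-1.2,"az":1.174},{"dx":-21.5,"dy":-14.1,"dz":-1.2,"az":1.174},{"dx":-21.5,"dy":-14.1,"dz":-1.2,"az":1.174},{"dx":-21.5,"dy":-14.1,"dz":-1.2,"az":1.174},{"dx":-21.5,"dy":-14.1,"dz":-1.2,"az":1.174},{"dx":-21.5,"dy":-14.1,"dz":-1.2,"az":1.174}]' 30; python3 -c "
from h import *
st();delta(-8,-29,230,0,-45)"
```

```text
$[0]: bad value
Traceback (most recent call last):
  File "h.py", line 41, in st
    print("t",round(float(s["time"]),2),"tip",w2i(tip),tip[2].round(1),"F lane",(F[:2]@LX).round(2),(F[:2]@LY).round(2),F[2].round(2),"tilt",np.degrees(np.arctan2(R0[2,0],-R0[2,2])).round(1),"head",np.degrees(np.arctan2(R0[:2,0]@LY,R0[:2,0]@LX)).round(1),"w",s["width"].round(1),"q",s["q"].round(2))
                                                                                                                                                                                                                                                                   ^^^^^^^^^^^^^^^^
AttributeError: 'float' object has no attribute 'round'
```

```bash
sed -i 's/s\["width"\].round(1)/round(float(s["width"]),1)/' h.py; python3 -m jog '[{"dx":-5,"dy":-3.2,"dz":-1.5,"ax":0,"ay":0,"az":0.15,"jaw":85},{"dx":-21.5,"dy":-14.1,"dz":-1.2,"ax":0,"ay":0,"az":1.17,"jaw":0}]' 30; python3 -c "
from h import *
st();delta(-8,-29,230,0,0)"
```

```text
time: 0.35
position: [293.2, 396.8, 259.5]
tcp_rot: [1.173, 2.914, 0.001]
wrist_force: [1.3, 0.2, 0.1]
width: 69.0
t 0.35 tip [419.9 259.7] 248.5 F lane 0.18 -1.25 0.11 tilt -0.0 head 47.7 w 69.0 q [ 0.86  0.16  1.65 -0.    1.33  0.05]
d [-20.062  -4.888   0.74 ] a [ 0.001 -0.     0.832] TCP [570. -39. 241.]
```

```bash
python3 -m jog '[{"dx":-20,"dy":-4.9,"dz":0,"ax":0,"ay":0,"az":0.83,"jaw":0},{"dx":-20,"dy":-4.9,"dz":0,"ax":0,"ay":0,"az":0.83,"jaw":0},{"dx":-20,"dy":-4.9,"dz":0,"ax":0,"ay":0,"az":0.83,"jaw":0},{"dx":-20,"dy":-4.9,"dz":0,"ax":0,"ay":0,"az":0.83,"jaw":0},{"dx":-20,"dy":-4.9,"dz":0,"ax":0,"ay":0,"az":0.83,"jaw":0},{"dx":-20,"dy":-4.9,"dz":0,"ax":0,"ay":0,"az":0.83,"jaw":0},{"dx":-20,"dy":-4.9,"dz":0,"ax":0,"ay":0,"az":0.83,"jaw":0},{"dx":-20,"dy":-4.9,"dz":0,"ax":0,"ay":0,"az":0.83,"jaw":0},{"dx":-20,"dy":-4.9,"dz":0,"ax":0,"ay":0,"az":0.83,"jaw":0}]'; python3 -c "
from h import *
st();delta(-8,-29,200,0,-45)"
```

```text
time: 1.48
position: [571.0, -38.7, 258.2]
tcp_rot: [-2.247, -2.194, 0.002]
wrist_force: [-0.1, 1.1, -0.2]
width: -0.1
t 1.48 tip [ -7.9 -29.7] 247.2 F lane 1.12 0.13 -0.2 tilt -0.0 head 0.2 w -0.1 q [-0.13  0.34  1.43 -0.    1.37 -0.11]
d [ 0.309 -0.026  2.017] a [ 0.    -0.785  0.004] TCP [570. -31. 208.]
```

```bash
python3 -m jog '[{"dx":0.3,"dy":0,"dz":2,"ax":0,"ay":-0.15,"az":0,"jaw":0},{"dx":0.3,"dy":0,"dz":2,"ax":0,"ay":-0.35,"az":0,"jaw":0},{"dx":0.3,"dy":0,"dz":2,"ax":0,"ay":-0.5,"az":0,"jaw":0},{"dx":0.3,"dy":0,"dz":2,"ax":0,"ay":-0.65,"az":0,"jaw":0},{"dx":0.3,"dy":0,"dz":2,"ax":0,"ay":-0.785,"az":0,"jaw":0},{"dx":0.3,"dy":0,"dz":2,"ax":0,"ay":-0.785,"az":0,"jaw":0}]'; python3 -c "
from h import *
st();delta(-8,-29,75,0,-45);delta(-8,-29,40,0,-45);delta(-24,-29,40,0,-45)"
```

```text
time: 2.22
position: [569.9, -26.8, 207.8]
tcp_rot: [1.778, 1.749, -0.739]
wrist_force: [-0.8, 0.1, -0.0]
width: 0.0
t 2.23 tip [ -3.8 -28.3] 200.0 F lane 0.04 0.8 -0.02 tilt -45.0 head 0.7 w 0.0 q [ 0.17  0.49  1.51 -0.78  1.4   0.43]
d [3.413 0.041 3.658] a [ 0.004 -0.001  0.008] TCP [570. -31.  83.]
d [4.402 0.045 4.648] a [ 0.004 -0.001  0.008] TCP [570. -31.  48.]
d [3.949 0.039 5.101] a [ 0.004 -0.001  0.008] TCP [570. -47.  48.]
```

```bash
python3 -m jog '[{"dx":1.7,"dy":0,"dz":1.8,"ax":0,"ay":0,"az":0,"jaw":0},{"dx":3.4,"dy":0.04,"dz":3.65,"ax":0,"ay":0,"az":0,"jaw":0},{"dx":3.4,"dy":0.04,"dz":3.65,"ax":0,"ay":0,"az":0,"jaw":0},{"dx":4,"dy":0.04,"dz":4.25,"ax":0,"ay":0,"az":0,"jaw":0},{"dx":4.4,"dy":0.04,"dz":4.65,"ax":0,"ay":0,"az":0,"jaw":0},{"dx":4.4,"dy":0.04,"dz":4.65,"ax":0,"ay":0,"az":0,"jaw":0}]'
python3 - <<'E'
from h import *
st();delta(-24,-29,40,0,-45);delta(-90,-29,40,0,-45);delta(-90,-55,40,0,-45)
a=capture("top");b=capture("side")
print(lids(a,"green"),lids(a,"red"))
i=np.hstack([cv2.resize(a["image"][150:320,270:420],None,fx=2.6,fy=2.6),cv2.resize(b["image"][180:380,160:345],(400,442))]);cv2.imwrite("pics/p4.png",i[...,::-1])
E
```

```text
time: 2.98
position: [571.2, -32.6, 49.1]
tcp_rot: [1.781, 1.745, -0.737]
wrist_force: [0.0, -0.0, 0.8]
width: -0.3
t 2.98 tip [ -9.6 -29.8] 41.3 F lane -0.05 -0.05 0.75 tilt -45.0 head 0.4 w -0.3 q [ 0.16  0.72  1.57 -0.84  1.19  0.65]
d [-0.37  -0.035  0.445] a [ 0.004 -0.001  0.005] TCP [570. -47.  48.]
d [-2.238 -0.052  2.31 ] a [ 0.004 -0.001  0.005] TCP [ 568. -113.   48.]
d [-2.243  0.988  2.315] a [ 0.004 -0.001  0.005] TCP [ 594. -114.   48.]
[(np.int32(405), array([442.4, 205. ]), array([ 605.8, -358.7,  156. ])), (np.int32(786), array([355.6, 250.4]), array([ 490.6, -117.8,  156. ]))] [(np.int32(717), array([354.1, 213.7]), array([ 588.9, -118.7,  156. ]))]
```

View pics/p4.png

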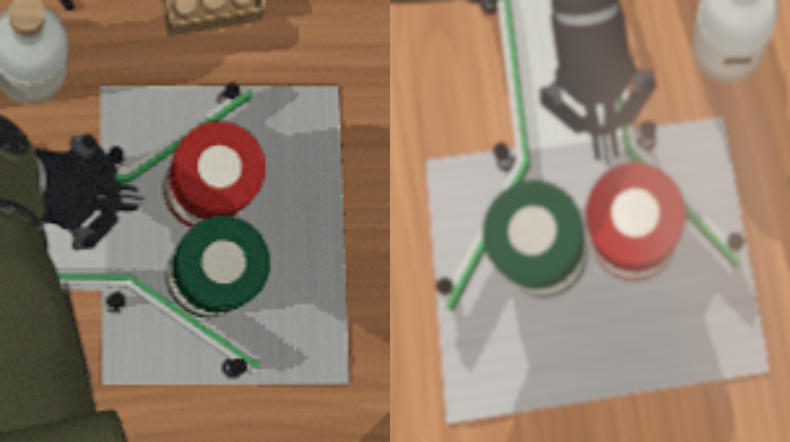

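Picture 4: both tins are still upright at the start poses. The closed fingertips sit in the lane mouth left of the right rail, at left crop (135,195) and side crop (605,150), in front of the red tin. Now I'll push back gently.

```bash
python3 -m jog '[{"dx":-0.15,"dy":0,"dz":0.15,"ax":0,"ay":0,"az":0,"jaw":0},{"dx":-0.28,"dy":0,"dz":0.28,"ax":0,"ay":0,"az":0,"jaw":0},{"dx":-0.4,"dy":0,"dz":0.4,"ax":0,"ay":0,"az":0,"jaw":0},{"dx":-0.5,"dy":0,"dz":0.5,"ax":0,"ay":0,"az":0,"jaw":0},{"dx":-0.6,"dy":0,"dz":0.6,"ax":0,"ay":0,"az":0,"jaw":0},{"dx":-0.68,"dy":0,"dz":0.68,"ax":0,"ay":0,"az":0,"jaw":0},{"dx":-0.76,"dy":0,"dz":0.76,"ax":0,"ay":0,"az":0,"jaw":0},{"dx":-0.84,"dy":0,"dz":0.84,"ax":0,"ay":0,"az":0,"jaw":0}]'
python3 - <<'E'
from h import *
st();a=capture("top")
for k in("green","red"):print([(o[0],o[1],w2i(o[2])) for o in lids(a,k)])
E
```

```text
time: 4.08
position: [570.7, -62.2, 49.1]
tcp_rot: [1.781, 1.745, -0.737]
wrist_force: [-0.6, 2.4, 0.7]
width: 0.1
t 4.08 tip [-39.2 -30.1] 41.3 F lane 2.41 0.71 0.75 tilt -45.0 head 0.4 w 0.1 q [ 0.11  0.71  1.59 -0.87  1.16  0.63]
[(np.int32(406), array([442.4, 205. ]), array([-326.8,  -73.2])), (np.int32(794), array([355.6, 250.3]), array([-89. ,  48.2]))]
[(np.int32(725), array([355.3, 213.5]), array([-90.6, -50.5]))]
```

```bash
python3 -m jog '[{"dx":-0.1,"dy":0.03,"dz":0.1,"ax":0,"ay":0,"az":0,"jaw":0},{"dx":-0.2,"dy":0.07,"dz":0.2,"ax":0,"ay":0,"az":0,"jaw":0},{"dx":-0.3,"dy":0.12,"dz":0.3,"ax":0,"ay":0,"az":0,"jaw":0},{"dx":-0.4,"dy":0.17,"dz":0.4,"ax":0,"ay":0,"az":0,"jaw":0},{"dx":-0.5,"dy":0.22,"dz":0.5,"ax":0,"ay":0,"az":0,"jaw":0},{"dx":-0.6,"dy":0.27,"dz":0.6,"ax":0,"ay":0,"az":0,"jaw":0},{"dx":-0.7,"dy":0.32,"dz":0.7,"ax":0,"ay":0,"az":0,"jaw":0},{"dx":-0.8,"dy":0.37,"dz":0.8,"ax":0,"ay":0,"az":0,"jaw":0},{"dx":-0.9,"dy":0.42,"dz":0.9,"ax":0,"ay":0,"az":0,"jaw":0},{"dx":-0.9,"dy":0.42,"dz":0.9,"ax":0,"ay":0,"az":0,"jaw":0}]'
python3 - <<'E'
from h import *
st();a=capture("top")
for k in("green","red"):print([(o[0],o[1],w2i(o[2])) for o in lids(a,k)])
E
```

```text
time: 5.38
position: [580.6, -94.8, 49.2]
tcp_rot: [1.781, 1.744, -0.737]
wrist_force: [0.1, 0.7, -0.7]
width: -0.3
t 5.38 tip [-71.5 -40.9] 41.4 F lane 0.74 -0.06 -0.66 tilt -45.0 head 0.3 w -0.3 q [ 0.06  0.72  1.58 -0.89  1.13  0.6 ]
[(np.int32(406), array([442.4, 205. ]), array([-326.8,  -73.2])), (np.int32(785), array([355.6, 250.4]), array([-89. ,  48.3]))]
[(np.int32(720), array([367.4, 209.9]), array([-123.2,  -60.1]))]
```

```bash
python3 -m jog '[{"dx":-0.1,"dy":0.07,"dz":0.1,"ax":0,"ay":0,"az":0,"jaw":0},{"dx":-0.2,"dy":0.15,"dz":0.2,"ax":0,"ay":0,"az":0,"jaw":0},{"dx":-0.3,"dy":0.25,"dz":0.3,"ax":0,"ay":0,"az":0,"jaw":0},{"dx":-0.4,"dy":0.35,"dz":0.4,"ax":0,"ay":0,"az":0,"jaw":0},{"dx":-0.5,"dy":0.43,"dz":0.5,"ax":0,"ay":0,"az":0,"jaw":0},{"dx":-0.6,"dy":0.5,"dz":0.6,"ax":0,"ay":0,"az":0,"jaw":0},{"dx":-0.7,"dy":0.58,"dz":0.7,"ax":0,"ay":0,"az":0,"jaw":0},{"dx":-0.75,"dy":0.63,"dz":0.75,"ax":0,"ay":0,"az":0,"jaw":0},{"dx":-0.75,"dy":0.63,"dz":0.75,"ax":0,"ay":0,"az":0,"jaw":0}]'
python3 - <<'E'
from h import *
st();a=capture("top")
for k in("green","red"):print([(o[0],o[1],w2i(o[2])) for o in lids(a,k)])
E
```

```text
time: 6.55
position: [595.8, -121.5, 49.2]
tcp_rot: [1.781, 1.744, -0.737]
wrist_force: [0.1, -0.2, -0.6]
width: -0.1
t 6.55 tip [-97.7 -56.8] 41.4 F lane -0.24 -0.06 -0.56 tilt -45.0 head 0.4 w -0.1 q [ 0.01  0.74  1.54 -0.91  1.11  0.56]
[(np.int32(401), array([442.4, 205. ]), array([-326.8,  -73.2])), (np.int32(781), array([355.6, 250.3]), array([-89.1,  48.1]))]
[(np.int32(722), array([377.5, 206.2]), array([-150.6,  -70.2]))]
```

Red now stands about 63 mm back at (-150,-70), on the plate. I'll retract and go behind the green tin.

```bash
python3 -m jog '[{"dx":0.25,"dy":0,"dz":-0.25,"ax":0,"ay":0,"az":0,"jaw":0},{"dx":0.5,"dy":0,"dz":-0.5,"ax":0,"ay":0,"az":0,"jaw":0},{"dx":-1,"dy":0,"dz":-2,"ax":0,"ay":0,"az":0,"jaw":0},{"dx":-2.6,"dy":0,"dz":-3.6,"ax":0,"ay":0,"az":0,"jaw":0},{"dx":-4.2,"dy":0,"dz":-5.2,"ax":0,"ay":0,"az":0,"jaw":0},{"dx":-5.2,"dy":0,"dz":-6.2,"ax":0,"ay":0,"az":0,"jaw":0},{"dx":-5.2,"dy":0,"dz":-6.2,"ax":0,"ay":0,"az":0.0,"jaw":0}]'
python3 - <<'E'
from h import *
st();delta(-160,86,250,-28,0);delta(-160,86,220,-28,40)
E
```

```text
time: 7.48
position: [596.7, -103.0, 253.8]
tcp_rot: [1.781, 1.742, -0.732]
wrist_force: [-0.7, 1.1, -0.3]
width: -0.1
t 7.47 tip [-79.3 -57.3] 246.0 F lane 1.09 0.69 -0.32 tilt -45.0 head 0.1 w -0.1 q [ 0.04  0.46  1.43 -0.8   1.38  0.28]
d [-2.702 -5.75   2.248] a [0.199 0.767 0.468] TCP [ 451. -188.  261.]
d [-1.958 -5.891  3.345] a [0.029 1.449 0.543] TCP [ 448. -194.  228.]
```

```bash
python3 -m jog '[{"dx":-2.7,"dy":-5.75,"dz":2.25,"ax":0.02,"ay":0.17,"az":0.07,"jaw":22},{"dx":-2.7,"dy":-5.75,"dz":2.25,"ax":0.04,"ay":0.34,"az":0.14,"jaw":22},{"dx":-2.7,"dy":-5.75,"dz":2.25,"ax":0.06,"ay":0.5,"az":0.21,"jaw":22},{"dx":-2.7,"dy":-5.75,"dz":2.25,"ax":0.06,"ay":0.66,"az":0.28,"jaw":22},{"dx":-2.4,"dy":-5.8,"dz":2.7,"ax":0.05,"ay":0.82,"az":0.35,"jaw":22},{"dx":-2,"dy":-5.9,"dz":3.3,"ax":0.04,"ay":0.98,"az":0.42,"jaw":22},{"dx":-2,"dy":-5.9,"dz":3.3,"ax":0.03,"ay":1.14,"az":0.48,"jaw":22},{"dx":-2,"dy":-5.9,"dz":3.3,"ax":0.03,"ay":1.3,"az":0.52,"jaw":22},{"dx":-2,"dy":-5.9,"dz":3.3,"ax":0.03,"ay":1.45,"az":0.54,"jaw":22},{"dx":-2,"dy":-5.9,"dz":3.3,"ax":0.03,"ay":1.45,"az":0.54,"jaw":22}]'
python3 - <<'E'
from h import *
st();delta(-160,86,100,-28,40);delta(-160,86,38,-28,40)
E
```

```text
time: 8.72
position: [446.0, -194.6, 225.7]
tcp_rot: [-2.303, -1.335, -0.829]
wrist_force: [-0.2, 0.5, -0.9]
width: 22.0
t 8.72 tip [-160.9   87.7] 217.3 F lane 0.53 0.16 -0.87 tilt 39.9 head -28.5 w 22.0 q [-0.79  0.25  1.75  0.67  1.41 -0.48]
d [-2.961  0.089  3.638] a [-0.008  0.001 -0.007] TCP [ 448. -194.  108.]
d [-4.553  0.114  5.54 ] a [-0.008  0.001 -0.007] TCP [ 448. -194.   46.]
```

```bash
python3 -m jog '[{"dx":-1.5,"dy":0.05,"dz":1.8,"ax":0,"ay":0,"az":0,"jaw":22},{"dx":-3,"dy":0.1,"dz":3.6,"ax":0,"ay":0,"az":0,"jaw":22},{"dx":-4,"dy":0.1,"dz":4.9,"ax":0,"ay":0,"az":0,"jaw":22},{"dx":-4.55,"dy":0.1,"dz":5.54,"ax":0,"ay":0,"az":0,"jaw":22},{"dx":-4.55,"dy":0.1,"dz":5.54,"ax":0,"ay":0,"az":0,"jaw":22}]'
python3 - <<'E'
from h import *
st();delta(-89-.88*60,48+.47*60,38,-28,40);delta(-.88*58,.47*58,38,-28,40)
a=capture("top");b=capture("side")
for k in("green","red"):print([(o[0],o[1],w2i(o[2])) for o in lids(a,k)])
i=np.hstack([cv2.resize(a["image"][150:320,270:420],None,fx=2.6,fy=2.6),cv2.resize(b["image"][180:380,160:345],(400,442))]);cv2.imwrite("pics/p5.png",i[...,::-1])
E
```

```text
time: 9.35
position: [448.4, -192.6, 47.3]
tcp_rot: [-2.302, -1.342, -0.826]
wrist_force: [0.4, -0.6, 0.7]
width: 22.2
t 9.35 tip [-158.8   85.5] 38.9 F lane -0.57 -0.46 0.72 tilt 39.8 head -28.2 w 22.2 q [-0.78  0.55  1.85  0.76  1.11 -0.74]
d [0.571 0.007 0.522] a [-0.009  0.004 -0.003] TCP [ 458. -176.   46.]
d [3.741 0.046 3.161] a [-0.009  0.004 -0.003] TCP [509. -86.  46.]
[(np.int32(406), array([442.4, 205. ]), array([-326.8,  -73.2])), (np.int32(789), array([355.6, 250.4]), array([-89. ,  48.3]))]
[(np.int32(787), array([377.5, 206.2]), array([-150.6,  -70.2]))]
```

View pics/p5.png

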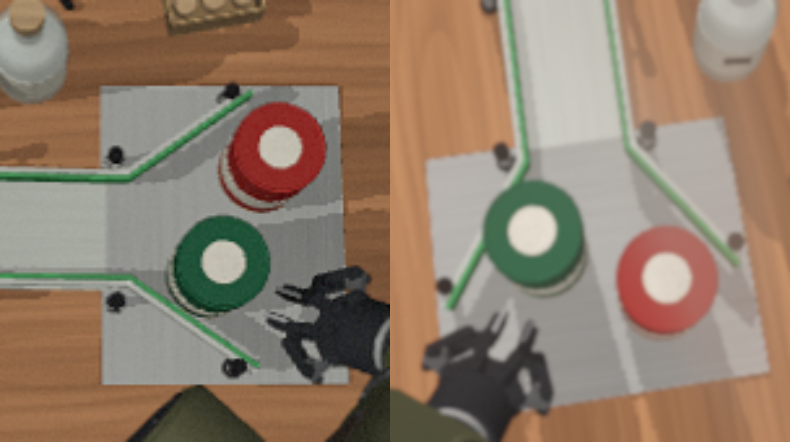

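Picture 5: the red tin is clear and upright at left crop (280,150), with its base on the plate. The two fingers are behind the green tin, at left crop (285,300). Now I'll push it along -28° towards the mouth.

```bash
python3 -m jog '[{"dx":0.2,"dy":0,"dz":0.17,"ax":0,"ay":0,"az":0,"jaw":22},{"dx":0.4,"dy":0,"dz":0.33,"ax":0,"ay":0,"az":0,"jaw":22},{"dx":0.52,"dy":0,"dz":0.44,"ax":0,"ay":0,"az":0,"jaw":22},{"dx":0.62,"dy":0,"dz":0.52,"ax":0,"ay":0,"az":0,"jaw":22},{"dx":0.72,"dy":0,"dz":0.6,"ax":0,"ay":0,"az":0,"jaw":22},{"dx":0.82,"dy":0,"dz":0.69,"ax":0,"ay":0,"az":0,"jaw":22},{"dx":0.94,"dy":0,"dz":0.79,"ax":0,"ay":0,"az":0,"jaw":22},{"dx":1.06,"dy":0,"dz":0.89,"ax":0,"ay":0,"az":0,"jaw":22},{"dx":1.18,"dy":0,"dz":0.99,"ax":0,"ay":0,"az":0,"jaw":22},{"dx":1.3,"dy":0,"dz":1.09,"ax":0,"ay":0,"az":0,"jaw":22}]'
python3 - <<'E'
from h import *
st()
a=capture("top")
for k in("green","red"):print([(o[0],o[1],w2i(o[2])) for o in lids(a,k)])
E
```

```text
time: 10.7
position: [469.6, -157.0, 48.4]
tcp_rot: [-2.303, -1.341, -0.831]
wrist_force: [-2.9, -4.7, 0.4]
width: 21.9
t 10.7 tip [-122.6   65.2] 39.9 F lane -4.74 2.77 0.44 tilt 39.9 head -28.2 w 21.9 q [-0.7   0.54  1.86  0.8   1.07 -0.71]
[(np.int32(406), array([442.4, 205. ]), array([-326.8,  -73.2])), (np.int32(782), array([350.3, 246.8]), array([-75.4,  39. ]))]
[(np.int32(786), array([377.5, 206.2]), array([-150.6,  -70.2]))]
```

```bash
python3 -m jog '[{"dx":0.13,"dy":0,"dz":0.11,"ax":0,"ay":0,"az":0,"jaw":22},{"dx":0.26,"dy":0,"dz":0.22,"ax":0,"ay":0,"az":0,"jaw":22},{"dx":0.4,"dy":0,"dz":0.34,"ax":0,"ay":0,"az":0,"jaw":22},{"dx":0.54,"dy":0,"dz":0.46,"ax":0,"ay":0,"az":0,"jaw":22},{"dx":0.68,"dy":0,"dz":0.58,"ax":0,"ay":0,"az":0,"jaw":22},{"dx":0.82,"dy":0,"dz":0.7,"ax":0,"ay":0,"az":0,"jaw":22},{"dx":0.96,"dy":0,"dz":0.82,"ax":0,"ay":0,"az":0,"jaw":22},{"dx":1.1,"dy":0,"dz":0.94,"ax":0,"ay":0,"az":0,"jaw":22},{"dx":1.24,"dy":0,"dz":1.06,"ax":0,"ay":0,"az":0,"jaw":22},{"dx":1.38,"dy":0,"dz":1.18,"ax":0,"ay":0,"az":0,"jaw":22}]'
python3 - <<'E'
from h import *
st()
a=capture("top")
for k in("green","red"):print([(o[0],o[1],w2i(o[2])) for o in lids(a,k)])
E
```

```text
time: 12.0
position: [492.1, -117.7, 48.2]
tcp_rot: [-2.304, -1.341, -0.832]
wrist_force: [-3.3, -5.7, 4.7]
width: 21.9
t 12.0 tip [-82.8  43.7] 39.7 F lane -5.74 3.1 4.7 tilt 39.9 head -28.2 w 21.9 q [-0.61  0.53  1.87  0.85  1.02 -0.66]
[(np.int32(403), array([442.4, 205. ]), array([-326.8,  -73.2])), (np.int32(759), array([335.4, 238.6]), array([-36.1,  16.8]))]
[(np.int32(781), array([377.5, 206.2]), array([-150.6,  -70.2]))]
```

Run:
```python
from h import *
for f in (.33,.67,1):
    delta(-82.8+f*50.8,43.7-f*30.7,40,-28.2+14*f,40)
```

```text
d [0.594 0.068 0.48 ] a [ 0.045  0.002 -0.061] TCP [ 503. -102.   48.]
d [1.214 0.137 0.999] a [ 0.098  0.002 -0.125] TCP [515. -85.  48.]
d [1.818 0.203 1.503] a [ 0.15   0.002 -0.187] TCP [526. -68.  48.]
```

```bash
python3 -m jog '[{"dx":0.12,"dy":0.01,"dz":0.1,"ax":0.01,"ay":0,"az":-0.01,"jaw":22},{"dx":0.24,"dy":0.03,"dz":0.2,"ax":0.02,"ay":0,"az":-0.025,"jaw":22},{"dx":0.42,"dy":0.05,"dz":0.34,"ax":0.035,"ay":0,"az":-0.04,"jaw":22},{"dx":0.6,"dy":0.07,"dz":0.48,"ax":0.05,"ay":0,"az":-0.06,"jaw":22},{"dx":0.78,"dy":0.09,"dz":0.64,"ax":0.065,"ay":0,"az":-0.08,"jaw":22},{"dx":0.96,"dy":0.11,"dz":0.79,"ax":0.08,"ay":0,"az":-0.1,"jaw":22},{"dx":1.14,"dy":0.13,"dz":0.94,"ax":0.095,"ay":0,"az":-0.12,"jaw":22},{"dx":1.32,"dy":0.15,"dz":1.09,"ax":0.11,"ay":0,"az":-0.14,"jaw":22}]'
python3 - <<'E'
from h import *
st()
a=capture("top")
for k in("green","red"):print([(o[0],o[1],w2i(o[2])) for o in lids(a,k)])
delta(-32,13,40,-14,40)
E
```

```text
time: 13.05
position: [516.5, -82.3, 48.1]
tcp_rot: [-2.146, -1.524, -0.779]
wrist_force: [-1.6, -6.2, 1.2]
width: 22.3
t 13.05 tip [-46.2  21.5] 39.7 F lane -6.22 1.41 1.24 tilt 39.9 head -17.7 w 22.3 q [-0.52  0.58  1.79  0.79  1.08 -0.68]
[(np.int32(981), array([321.9, 231.6]), array([-0.7, -1.8])), (np.int32(407), array([442.4, 205. ]), array([-326.8,  -73.2]))]
[(np.int32(789), array([377.4, 206.2]), array([-150.5,  -70.2]))]
d [0.483 0.164 0.392] a [ 0.041  0.002 -0.048] TCP [526. -68.  48.]
```

Run:
```python
from h import *
delta(-30,12,40,-13,40);delta(-5,8,40,-8,40)
```

```text
d [0.552 0.183 0.449] a [ 0.052  0.002 -0.061] TCP [527. -67.  48.]
d [1.322 0.057 1.093] a [ 0.108  0.002 -0.128] TCP [532. -42.  48.]
```

```bash
python3 -m jog '[{"dx":0.13,"dy":0.04,"dz":0.11,"ax":0.01,"ay":0,"az":-0.01,"jaw":22},{"dx":0.27,"dy":0.09,"dz":0.22,"ax":0.025,"ay":0,"az":-0.03,"jaw":22},{"dx":0.41,"dy":0.14,"dz":0.34,"ax":0.04,"ay":0,"az":-0.045,"jaw":22},{"dx":0.55,"dy":0.18,"dz":0.45,"ax":0.05,"ay":0,"az":-0.06,"jaw":22},{"dx":0.7,"dy":0.16,"dz":0.58,"ax":0.06,"ay":0,"az":-0.07,"jaw":22},{"dx":0.86,"dy":0.13,"dz":0.71,"ax":0.07,"ay":0,"az":-0.085,"jaw":22},{"dx":1.01,"dy":0.1,"dz":0.84,"ax":0.08,"ay":0,"az":-0.1,"jaw":22},{"dx":1.17,"dy":0.08,"dz":0.97,"ax":0.095,"ay":0,"az":-0.115,"jaw":22},{"dx":1.32,"dy":0.06,"dz":1.09,"ax":0.108,"ay":0,"az":-0.128,"jaw":22}]'
python3 - <<'E'
from h import *
st()
a=capture("top");b=capture("side")
for k in("green","red"):print([(o[0],o[1],w2i(o[2])) for o in lids(a,k)])
delta(20,6,40,-5,40);delta(45,6,43,-5,40)
i=np.hstack([cv2.resize(a["image"][150:320,270:420],None,fx=2.6,fy=2.6),cv2.resize(b["image"][180:380,160:345],(400,442))]);cv2.imwrite("pics/p6.png",i[...,::-1])
E
```

```text
time: 14.22
position: [531.6, -42.3, 48.1]
tcp_rot: [-1.987, -1.676, -0.72]
wrist_force: [-1.0, -6.1, -0.4]
width: 21.8
t 14.22 tip [-5.6  8.6] 39.6 F lane -6.16 0.85 -0.39 tilt 39.9 head -8.2 w 21.8 q [-0.43  0.62  1.72  0.75  1.14 -0.7 ]
[(np.int32(965), array([308.6, 230.4]), array([34.6, -5.1])), (np.int32(404), array([442.4, 205. ]), array([-326.8,  -73.2]))]
[]
d [ 0.784 -0.025  0.639] a [ 0.034  0.002 -0.042] TCP [535. -17.  48.]
d [ 1.621 -0.166  1.182] a [ 0.034  0.002 -0.042] TCP [536.   8.  51.]
```

View pics/p6.png

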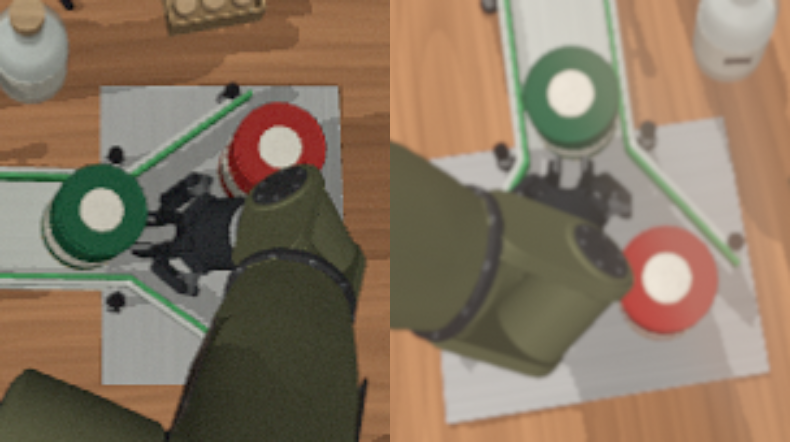

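Picture 6: the green tin is in the mouth, centred between the rails at left crop (100,210). Red is unmoved at side crop (667,278). The wrist passes near the red tin, so I'll keep the heading and push straight on.

```bash
python3 -m jog '[{"dx":0.15,"dy":-0.02,"dz":0.13,"ax":0,"ay":0,"az":0,"jaw":22},{"dx":0.3,"dy":-0.04,"dz":0.25,"ax":0,"ay":0,"az":0,"jaw":22},{"dx":0.45,"dy":-0.06,"dz":0.38,"ax":0,"ay":0,"az":0,"jaw":22},{"dx":0.6,"dy":-0.08,"dz":0.51,"ax":0,"ay":0,"az":0,"jaw":22},{"dx":0.76,"dy":-0.1,"dz":0.64,"ax":0,"ay":0,"az":0,"jaw":22},{"dx":0.92,"dy":-0.12,"dz":0.76,"ax":0,"ay":0,"az":0,"jaw":22},{"dx":1.08,"dy":-0.15,"dz":0.87,"ax":0,"ay":0,"az":0,"jaw":22},{"dx":1.26,"dy":-0.18,"dz":0.98,"ax":0,"ay":0,"az":0,"jaw":22},{"dx":1.44,"dy":-0.21,"dz":1.08,"ax":0,"ay":0,"az":0,"jaw":22},{"dx":1.62,"dy":-0.24,"dz":1.18,"ax":0,"ay":0,"az":0,"jaw":22}]'
python3 - <<'E'
from h import *
st()
a=capture("top")
for k in("green","red"):print([(o[0],o[1],w2i(o[2])) for o in lids(a,k)])
delta(95,6,50.4,-4,40)
E
```

```text
time: 15.58
position: [534.7, 8.3, 52.3]
tcp_rot: [-1.987, -1.677, -0.722]
wrist_force: [-0.4, -7.5, 1.4]
width: 22.1
t 15.57 tip [45.1  6.8] 43.8 F lane -7.46 0.2 1.44 tilt 39.9 head -8.1 w 22.1 q [-0.34  0.59  1.76  0.79  1.09 -0.65]
[(np.int32(962), array([291.1, 230.4]), array([81.2, -5.3])), (np.int32(407), array([442.4, 205. ]), array([-326.8,  -73.2]))]
[(np.int32(636), array([377.5, 206.2]), array([-150.5,  -70.2]))]
d [ 1.67  -0.221  1.058] a [ 0.046  0.001 -0.055] TCP [537.  58.  59.]
```

```bash
python3 -m jog '[{"dx":0.17,"dy":-0.02,"dz":0.1,"ax":0.004,"ay":0,"az":-0.005,"jaw":22},{"dx":0.34,"dy":-0.04,"dz":0.21,"ax":0.01,"ay":0,"az":-0.01,"jaw":22},{"dx":0.5,"dy":-0.06,"dz":0.32,"ax":0.014,"ay":0,"az":-0.016,"jaw":22},{"dx":0.67,"dy":-0.08,"dz":0.42,"ax":0.02,"ay":0,"az":-0.022,"jaw":22},{"dx":0.84,"dy":-0.11,"dz":0.53,"ax":0.024,"ay":0,"az":-0.028,"jaw":22},{"dx":1,"dy":-0.13,"dz":0.64,"ax":0.028,"ay":0,"az":-0.033,"jaw":22},{"dx":1.17,"dy":-0.15,"dz":0.74,"ax":0.032,"ay":0,"az":-0.039,"jaw":22},{"dx":1.34,"dy":-0.18,"dz":0.85,"ax":0.036,"ay":0,"az":-0.044,"jaw":22},{"dx":1.5,"dy":-0.2,"dz":0.95,"ax":0.041,"ay":0,"az":-0.05,"jaw":22},{"dx":1.67,"dy":-0.22,"dz":1.06,"ax":0.046,"ay":0,"az":-0.055,"jaw":22}]'
python3 - <<'E'
from h import *
st()
a=capture("top")
for k in("green","red"):print([(o[0],o[1],w2i(o[2])) for o in lids(a,k,170)])
delta(145,4,58,-2,40)
E
```

```text
time: 16.88
position: [537.8, 57.3, 59.0]
tcp_rot: [-1.916, -1.739, -0.697]
wrist_force: [0.1, -11.1, 6.2]
width: 21.8
t 16.88 tip [94.2  5.6] 50.6 F lane -11.09 -0.4 6.15 tilt 39.9 head -4.0 w 21.8 q [-0.24  0.58  1.75  0.8   1.09 -0.63]
[(np.int32(407), array([442.4, 205. ]), array([-322.7,  -70.4])), (np.int32(863), array([272.3, 230.9]), array([130.4,  -1.8]))]
[(np.int32(756), array([377.5, 206.2]), array([-148.2,  -67.5]))]
d [ 1.729 -0.063  1.061] a [ 0.023  0.001 -0.026] TCP [541. 108.  66.]
```

```bash
python3 -m jog '[{"dx":0.17,"dy":0,"dz":0.1,"ax":0.003,"ay":0,"az":-0.003,"jaw":22},{"dx":0.34,"dy":-0.01,"dz":0.21,"ax":0.005,"ay":0,"az":-0.006,"jaw":22},{"dx":0.5,"dy":-0.02,"dz":0.32,"ax":0.007,"ay":0,"az":-0.008,"jaw":22},{"dx":0.67,"dy":-0.02,"dz":0.42,"ax":0.01,"ay":0,"az":-0.01,"jaw":22},{"dx":0.84,"dy":-0.03,"dz":0.53,"ax":0.012,"ay":0,"az":-0.013,"jaw":22}]';python3 -m jog '[{"dx":0.17,"dy":0,"dz":0.1,"ax":0.003,"ay":0,"az":-0.003,"jaw":22},{"dx":0.34,"dy":-0.01,"dz":0.21,"ax":0.005,"ay":0,"az":-0.006,"jaw":22},{"dx":0.5,"dy":-0.02,"dz":0.32,"ax":0.007,"ay":0,"az":-0.008,"jaw":22},{"dx":0.67,"dy":-0.02,"dz":0.42,"ax":0.01,"ay":0,"az":-0.01,"jaw":22},{"dx":0.84,"dy":-0.03,"dz":0.53,"ax":0.012,"ay":0,"az":-0.013,"jaw":22}]'
python3 - <<'E'
from h import *
st()
a=capture("top");b=capture("side")
for k in("green","red"):print([(o[0],o[1],w2i(o[2])) for o in lids(a,k,178)])
delta(190,3,64,0,40)
i=np.hstack([cv2.resize(a["image"][150:320,170:320],None,fx=2.6,fy=2.6),cv2.resize(b["image"][60:260,160:345],(400,442))]);cv2.imwrite("pics/p7.png",i[...,::-1])
E
```

```text
time: 17.55
position: [539.2, 82.0, 62.2]
tcp_rot: [-1.899, -1.753, -0.689]
wrist_force: [0.1, -10.1, 4.3]
width: 22.0
time: 18.18
position: [540.4, 106.6, 65.6]
tcp_rot: [-1.881, -1.767, -0.682]
wrist_force: [-1.1, -11.1, 6.5]
width: 21.7
t 18.18 tip [143.6   4.5] 57.1 F lane -11.1 0.8 6.48 tilt 39.9 head -2.0 w 21.7 q [-0.15  0.57  1.74  0.81  1.07 -0.58]
[(np.int32(404), array([442.4, 205. ]), array([-320.4,  -68.9])), (np.int32(948), array([253.2, 231.3]), array([1.8e+02, 1.0e-01]))]
[(np.int32(721), array([377.4, 206.1]), array([-146.7,  -66.1]))]
d [1.588 0.013 0.969] a [ 0.021  0.001 -0.027] TCP [543. 153.  72.]
```

View pics/p7.png

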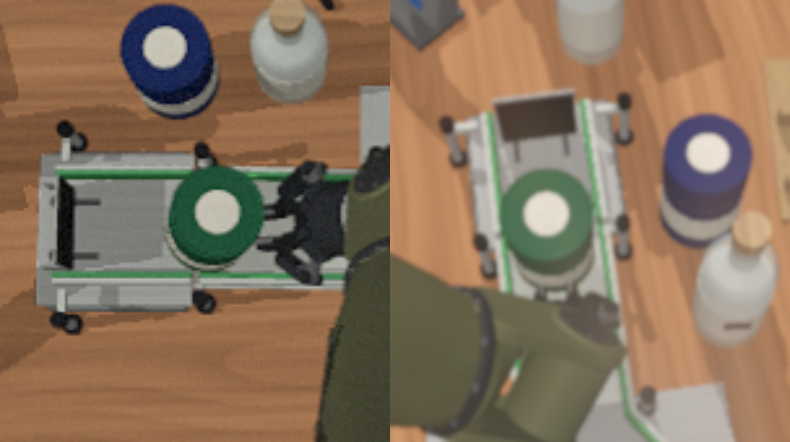

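Picture 7: the green tin is at the top of the ramp at left crop (217,212), upright against the ramp surface. The blue tin and the bottle are untouched, and the stop is at left crop (67,220). I'll slow down over the crest.

```bash
python3 -m jog '[{"dx":0.13,"dy":0,"dz":0.08,"ax":0.002,"ay":0,"az":-0.002,"jaw":22},{"dx":0.26,"dy":0,"dz":0.16,"ax":0.004,"ay":0,"az":-0.004,"jaw":22},{"dx":0.38,"dy":0,"dz":0.24,"ax":0.006,"ay":0,"az":-0.006,"jaw":22},{"dx":0.5,"dy":0,"dz":0.31,"ax":0.008,"ay":0,"az":-0.009,"jaw":22},{"dx":0.6,"dy":0,"dz":0.37,"ax":0.01,"ay":0,"az":-0.012,"jaw":22},{"dx":0.7,"dy":0,"dz":0.43,"ax":0.012,"ay":0,"az":-0.014,"jaw":22},{"dx":0.79,"dy":0,"dz":0.49,"ax":0.014,"ay":0,"az":-0.016,"jaw":22}]';python3 -m jog '[{"dx":0.09,"dy":0,"dz":0.05,"ax":0,"ay":0,"az":0,"jaw":22},{"dx":0.18,"dy":0,"dz":0.11,"ax":0,"ay":0,"az":0,"jaw":22},{"dx":0.27,"dy":0,"dz":0.17,"ax":0,"ay":0,"az":0,"jaw":22},{"dx":0.36,"dy":0,"dz":0.22,"ax":0,"ay":0,"az":0,"jaw":22},{"dx":0.45,"dy":0,"dz":0.28,"ax":0,"ay":0,"az":0,"jaw":22},{"dx":0.54,"dy":0,"dz":0.34,"ax":0,"ay":0,"az":0,"jaw":22}]'
python3 - <<'E'
from h import *
st()
a=capture("top")
for k in("green","red"):print([(o[0],o[1],w2i(o[2])) for o in lids(a,k,183.5)])
delta(220,3,67,0,40)
E
```

```text
time: 19.15
position: [541.3, 130.0, 68.3]
tcp_rot: [-1.858, -1.784, -0.672]
wrist_force: [0.8, -5.5, 0.6]
width: 21.7
time: 19.9
position: [541.9, 145.8, 70.3]
tcp_rot: [-1.858, -1.783, -0.672]
wrist_force: [-0.2, -2.7, -2.4]
width: 22.2
t 19.9 tip [182.8   4.3] 61.8 F lane -2.66 0.14 -2.36 tilt 39.9 head -0.9 w 22.2 q [-0.08  0.57  1.73  0.83  1.06 -0.54]
[(np.int32(407), array([442.4, 205. ]), array([-318.8,  -67.8])), (np.int32(896), array([231.3, 231.6]), array([236.7,   1.7]))]
[(np.int32(707), array([377.5, 206.2]), array([-146. ,  -64.9]))]
d [1.266 0.036 0.793] a [ 0.006  0.001 -0.012] TCP [544. 183.  75.]
```

```bash
python3 -m jog '[{"dx":0.12,"dy":0,"dz":0.08,"ax":0,"ay":0,"az":0,"jaw":22},{"dx":0.25,"dy":0,"dz":0.16,"ax":0,"ay":0,"az":0,"jaw":22},{"dx":0.38,"dy":0,"dz":0.24,"ax":0,"ay":0,"az":0,"jaw":22},{"dx":0.51,"dy":0,"dz":0.32,"ax":0,"ay":0,"az":0,"jaw":22},{"dx":0.64,"dy":0.01,"dz":0.4,"ax":0,"ay":0,"az":0,"jaw":22},{"dx":0.76,"dy":0.02,"dz":0.48,"ax":0,"ay":0,"az":0,"jaw":22},{"dx":0.87,"dy":0.03,"dz":0.55,"ax":0,"ay":0,"az":0,"jaw":22},{"dx":0.97,"dy":0.03,"dz":0.61,"ax":0,"ay":0,"az":0,"jaw":22},{"dx":1,"dy":0.03,"dz":0.63,"ax":0,"ay":0,"az":0,"jaw":22}]'
python3 - <<'E'
from h import *
st()
a=capture("top");b=capture("side")
for k in("green","red"):print([(o[0],o[1],w2i(o[2])) for o in lids(a,k,183.5)])
i=np.hstack([cv2.resize(a["image"][195:275,178:265],None,fx=4.5,fy=4.5,interpolation=cv2.INTER_CUBIC),cv2.resize(b["image"][90:190,180:290],(396,360),interpolation=cv2.INTER_CUBIC)]);cv2.imwrite("pics/p8.png",i[...,::-1])
E
```

```text
time: 21.08
position: [543.8, 175.0, 74.3]
tcp_rot: [-1.858, -1.783, -0.672]
wrist_force: [-0.6, -2.8, -1.6]
width: 22.0
t 21.07 tip [212.    3.1] 65.9 F lane -2.84 0.56 -1.56 tilt 39.9 head -0.9 w 22.0 q [-0.02  0.57  1.72  0.84  1.03 -0.5 ]
[(np.int32(402), array([442.4, 205. ]), array([-318.8,  -67.8])), (np.int32(916), array([218.4, 231. ]), array([2.705e+02, 1.000e-01]))]
[(np.int32(708), array([377.5, 206.1]), array([-146. ,  -65.1]))]
```

View pics/p8.png

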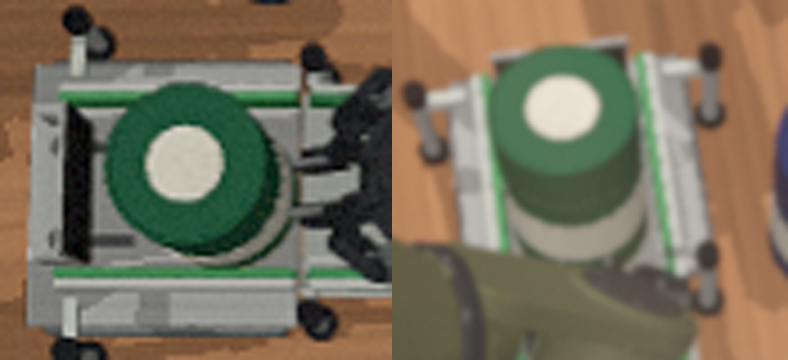

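```bash
python3 - <<'E'
from h import *
a=capture("top")
print("stop top",w2i(ray(a,[(193.,232)],113.5)),"foot",w2i(ray(a,[(198.2,232)],33.5)))
r=a["image"][228:236].mean(0).mean(-1);print(r[180:215].round(0))
E
python3 -m jog '[{"dx":0.06,"dy":0,"dz":0.05,"ax":0,"ay":0,"az":0,"jaw":22},{"dx":0.12,"dy":0,"dz":0.1,"ax":0,"ay":0,"az":0,"jaw":22},{"dx":0.15,"dy":0,"dz":0.13,"ax":0,"ay":0,"az":0,"jaw":22}]'
```

```text
stop top [[350.6  -7.1]] foot [[350.7 -18.5]]
[110. 117. 116. 115. 114. 156. 153. 152. 151. 141. 139. 152.  39.  17.
  13.  14.  16.  14.  59. 119. 114.  86.  47.  56.  58.  57.  57.  56.
  58.  53.  88. 158. 193. 192. 192.]
time: 21.6
position: [544.0, 179.9, 74.2]
tcp_rot: [-1.858, -1.783, -0.672]
wrist_force: [-0.4, -2.6, -2.3]
width: 22.1
```

Both the top edge and the foot of the stop put its face at x ≈ 350.6, leaving a gap of about 27 mm. I'll close most of it at 20 mm/s and then feel for contact.

```bash
python3 -m jog '[{"dx":0.08,"dy":0,"dz":0.065,"ax":0,"ay":0,"az":0,"jaw":22},{"dx":0.16,"dy":0,"dz":0.13,"ax":0,"ay":0,"az":0,"jaw":22},{"dx":0.24,"dy":0,"dz":0.2,"ax":0,"ay":0,"az":0,"jaw":22},{"dx":0.32,"dy":0,"dz":0.265,"ax":0,"ay":0,"az":0,"jaw":22},{"dx":0.4,"dy":0,"dz":0.33,"ax":0,"ay":0,"az":0,"jaw":22},{"dx":0.46,"dy":0,"dz":0.385,"ax":0,"ay":0,"az":0,"jaw":22},{"dx":0.5,"dy":0,"dz":0.42,"ax":0,"ay":0,"az":0,"jaw":22}]'
python3 - <<'E'
from h import *
st()
a=capture("top")
for k in("green",):print([(o[0],o[1],w2i(o[2])) for o in lids(a,k,183.5)])
E
```

```text
time: 22.48
position: [544.7, 196.2, 74.1]
tcp_rot: [-1.858, -1.783, -0.672]
wrist_force: [-0.4, -2.7, -2.3]
width: 21.9
t 22.48 tip [233.3   2.9] 65.7 F lane -2.71 0.36 -2.33 tilt 39.9 head -0.9 w 21.9 q [ 0.02  0.57  1.72  0.86  1.01 -0.47]
[(np.int32(401), array([442.4, 205. ]), array([-318.8,  -67.8])), (np.int32(949), array([210.7, 230.8]), array([290.9,  -0.3]))]
```

```bash
python3 -m jog '[{"dx":0.025,"dy":0,"dz":0.02,"ax":0,"ay":0,"az":0,"jaw":22},{"dx":0.05,"dy":0,"dz":0.04,"ax":0,"ay":0,"az":0,"jaw":22},{"dx":0.075,"dy":0,"dz":0.06,"ax":0,"ay":0,"az":0,"jaw":22}]'
```

```text
time: 22.9
position: [544.8, 198.5, 74.2]
tcp_rot: [-1.858, -1.783, -0.672]
wrist_force: [-0.5, -3.3, -1.8]
width: 21.9
```

```bash
for i in 1; do python3 -m jog '[{"dx":0.025,"dy":0,"dz":0.02,"ax":0,"ay":0,"az":0,"jaw":22},{"dx":0.05,"dy":0,"dz":0.04,"ax":0,"ay":0,"az":0,"jaw":22},{"dx":0.06,"dy":0,"dz":0.05,"ax":0,"ay":0,"az":0,"jaw":22}]'; done | grep -E "posi|force"
```

```text
position: [544.9, 200.5, 74.2]
wrist_force: [0.5, -3.2, -2.5]
```

```bash
python3 -m jog '[{"dx":0.015,"dy":0,"dz":0.013,"ax":0,"ay":0,"az":0,"jaw":22},{"dx":0.03,"dy":0,"dz":0.026,"ax":0,"ay":0,"az":0,"jaw":22},{"dx":0.04,"dy":0,"dz":0.034,"ax":0,"ay":0,"az":0,"jaw":22}]'| grep -E "posi|force"
```

```text
position: [544.9, 201.8, 74.1]
wrist_force: [0.1, -2.8, -2.8]
```

```bash
python3 -m jog '[{"dx":0.015,"dy":0,"dz":0.013,"ax":0,"ay":0,"az":0,"jaw":22},{"dx":0.03,"dy":0,"dz":0.026,"ax":0,"ay":0,"az":0,"jaw":22},{"dx":0.045,"dy":0,"dz":0.039,"ax":0,"ay":0,"az":0,"jaw":22}]'| grep -E "posi|force"
```

```text
position: [545.0, 203.2, 74.1]
wrist_force: [0.5, -4.0, -2.2]
```

```bash
python3 -m jog '[{"dx":0.015,"dy":0,"dz":0.013,"ax":0,"ay":0,"az":0,"jaw":22},{"dx":0.03,"dy":0,"dz":0.026,"ax":0,"ay":0,"az":0,"jaw":22}]'| grep -E "posi|force"
```

```text
position: [545.0, 204.3, 74.1]
wrist_force: [-0.3, -3.6, -1.8]
```

```bash
python3 -m jog '[{"dx":0.015,"dy":0,"dz":0.013,"ax":0,"ay":0,"az":0,"jaw":22},{"dx":0.03,"dy":0,"dz":0.026,"ax":0,"ay":0,"az":0,"jaw":22}]'| grep -E "posi|force"
```

```text
position: [545.1, 205.2, 74.1]
wrist_force: [0.1, -3.1, -2.0]
```

```bash
python3 -m jog '[{"dx":0.015,"dy":0,"dz":0.013,"ax":0,"ay":0,"az":0,"jaw":22},{"dx":0.03,"dy":0,"dz":0.026,"ax":0,"ay":0,"az":0,"jaw":22}]'| grep -E "posi|force"
```

```text
position: [545.1, 206.2, 74.1]
wrist_force: [-0.7, -3.1, -1.7]
```

```bash
python3 -m jog '[{"dx":0.015,"dy":0,"dz":0.013,"ax":0,"ay":0,"az":0,"jaw":22},{"dx":0.03,"dy":0,"dz":0.026,"ax":0,"ay":0,"az":0,"jaw":22}]'| grep -E "posi|force"
python3 - <<'E'
from h import *
a=capture("top")
for k in("green",):print([(o[0],o[1],w2i(o[2])) for o in lids(a,k,183.5)])
E
```

```text
position: [545.1, 207.2, 74.1]
wrist_force: [0.4, -3.5, -1.8]
[(np.int32(405), array([442.4, 205. ]), array([-318.8,  -67.8])), (np.int32(945), array([206.5, 230.8]), array([301.8,  -0.5]))]
```

```bash
python3 -m jog '[{"dx":0.012,"dy":0,"dz":0.01,"ax":0,"ay":0,"az":0,"jaw":22},{"dx":0.024,"dy":0,"dz":0.02,"ax":0,"ay":0,"az":0,"jaw":22}]'| grep -E "posi|force"
```

```text
position: [545.2, 208.0, 74.1]
wrist_force: [-0.4, -3.6, -1.4]
```

```bash
python3 -m jog '[{"dx":0.012,"dy":0,"dz":0.01,"ax":0,"ay":0,"az":0,"jaw":22},{"dx":0.024,"dy":0,"dz":0.02,"ax":0,"ay":0,"az":0,"jaw":22}]'| grep -E "posi|force"
```

```text
position: [545.2, 208.8, 74.1]
wrist_force: [0.2, -3.8, -1.6]
```

```bash
python3 -m jog '[{"dx":0.012,"dy":0,"dz":0.01,"ax":0,"ay":0,"az":0,"jaw":22},{"dx":0.024,"dy":0,"dz":0.02,"ax":0,"ay":0,"az":0,"jaw":22}]'| grep -E "posi|force"
```

```text
position: [545.2, 209.5, 74.1]
wrist_force: [0.7, -2.5, -1.9]
```

```bash
python3 -m jog '[{"dx":0.012,"dy":0,"dz":0.01,"ax":0,"ay":0,"az":0,"jaw":22},{"dx":0.024,"dy":0,"dz":0.02,"ax":0,"ay":0,"az":0,"jaw":22}]'| grep -E "posi|force"
```

```text
position: [545.3, 210.3, 74.1]
wrist_force: [-0.6, -2.2, -1.7]
```

```bash
python3 -m jog '[{"dx":0.012,"dy":0,"dz":0.01,"ax":0,"ay":0,"az":0,"jaw":22},{"dx":0.024,"dy":0,"dz":0.02,"ax":0,"ay":0,"az":0,"jaw":22}]'| grep -E "posi|force"
```

```text
position: [545.3, 211.0, 74.0]
wrist_force: [-0.2, -4.9, -2.8]
```

```bash
python3 -m jog '[{"dx":0.01,"dy":0,"dz":0.008,"ax":0,"ay":0,"az":0,"jaw":22},{"dx":0.01,"dy":0,"dz":0.008,"ax":0,"ay":0,"az":0,"jaw":22}]'| grep -E "posi|force"
```

```text
position: [545.3, 211.1, 73.8]
wrist_force: [-0.6, -5.7, -3.7]
```

```bash
python3 -m jog '[{"dx":0.012,"dy":0,"dz":0.01,"ax":0,"ay":0,"az":0,"jaw":22},{"dx":0.016,"dy":0,"dz":0.013,"ax":0,"ay":0,"az":0,"jaw":22}]'| grep -E "posi|force"
python3 - <<'E'
from h import *
st();a=capture("top")
for k in("green",):print([(o[0],o[1],w2i(o[2])) for o in lids(a,k,183.5)])
E
```

```text
position: [545.3, 211.4, 73.6]
wrist_force: [-0.4, -8.8, -4.3]
t 26.82 tip [248.5   2.7] 65.2 F lane -8.82 0.15 -4.34 tilt 39.9 head -0.9 w 21.8 q [ 0.05  0.58  1.71  0.86  1.   -0.45]
[(np.int32(404), array([442.4, 205. ]), array([-318.8,  -67.8])), (np.int32(923), array([205.4, 230.8]), array([304.7,  -0.5]))]
```

Contact with the stop is felt: the force rose from about 3 to 8.8 N while the tool stalled, well below 25 N. I'll back off straight, then lift.

```bash
python3 -m jog '[{"dx":-0.03,"dy":0,"dz":-0.025,"ax":0,"ay":0,"az":0,"jaw":22},{"dx":-0.1,"dy":0,"dz":-0.085,"ax":0,"ay":0,"az":0,"jaw":22},{"dx":-0.4,"dy":0,"dz":-0.34,"ax":0,"ay":0,"az":0,"jaw":22},{"dx":-0.9,"dy":0,"dz":-0.75,"ax":0,"ay":0,"az":0,"jaw":22},{"dx":-0.3,"dy":0,"dz":-2.2,"ax":0,"ay":0,"az":0,"jaw":22},{"dx":0.7,"dy":0,"dz":-3.6,"ax":0,"ay":0,"az":0,"jaw":22},{"dx":1.8,"dy":0,"dz":-5,"ax":0,"ay":0,"az":0,"jaw":22},{"dx":2.6,"dy":0,"dz":-6,"ax":0,"ay":0,"az":0,"jaw":22},{"dx":2.6,"dy":0,"dz":-6,"ax":0,"ay":0,"az":0,"jaw":22}]'
python3 - <<'E'
from h import *
st();a=capture("top");b=capture("side")
for k,z in(("green",183.5),("red",156),("blue",150)):print([(o[0],o[1],w2i(o[2])) for o in lids(a,k,z)])
i=np.hstack([cv2.resize(a["image"][195:275,178:265],None,fx=4.5,fy=4.5,interpolation=cv2.INTER_CUBIC),cv2.resize(b["image"][0:310,110:380],(350,400))[:360]]);cv2.imwrite("pics/p9.png",i[...,::-1])
E
```

```text
time: 28.0
position: [544.6, 164.6, 233.4]
tcp_rot: [-1.859, -1.786, -0.677]
wrist_force: [-0.3, 0.8, -0.9]
width: 21.8
t 28.0 tip [201.7   2. ] 225.0 F lane 0.75 0.32 -0.89 tilt 39.9 head -0.7 w 21.8 q [-0.04  0.33  1.63  0.74  1.27 -0.26]
[(np.int32(401), array([442.4, 205. ]), array([-318.8,  -67.9])), (np.int32(938), array([207.2, 230.9]), array([ 2.999e+02, -1.000e-01]))]
[(np.int32(708), array([377.5, 206.2]), array([-150.5,  -70.3]))]
[(np.int32(746), array([232.9, 167.9]), array([ 239.7, -178.5]))]
```

View pics/p9.png

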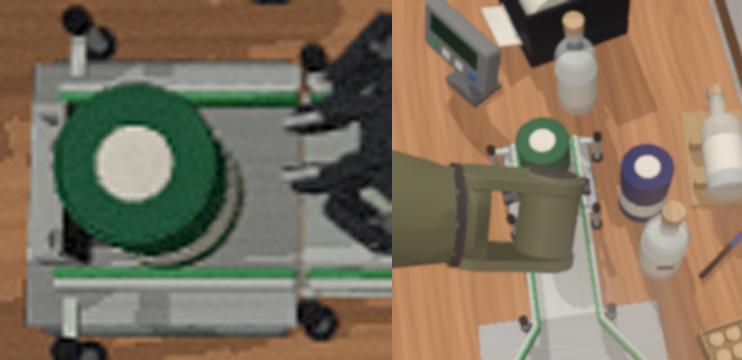

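Released, the lid reads x≈300 against 304.7 while pressed, so the tin may have settled back a few mm. I'll move the arm off so both cameras see it and re-measure.

```bash
python3 -m jog '[{"dx":-2,"dy":0,"dz":-2,"ax":0,"ay":0,"az":0,"jaw":22},{"dx":-4,"dy":1,"dz":-3.6,"ax":0,"ay":0,"az":0,"jaw":22},{"dx":-5,"dy":1,"dz":-4.4,"ax":0,"ay":0,"az":0,"jaw":22},{"dx":-5,"dy":1,"dz":-4.4,"ax":0,"ay":0,"az":0,"jaw":22}]' | head -1
python3 - <<'E'
from h import *
st();a=capture("top");b=capture("side")
print([(o[0],o[1],w2i(o[2])) for o in lids(a,"green",183.5)])
# side: white disc on lid near (227,85)
h=cv2.cvtColor(b["image"],cv2.COLOR_RGB2HSV);m=((h[...,0]>50)&(h[...,0]<95)&(h[...,1]>90)&(h[...,2]<150)).astype(np.uint8)
n,l,s,ce=cv2.connectedComponentsWithStats(m)
print([(s[i].tolist(),ce[i].round(1)) for i in range(1,n) if s[i,4]>250])
i=np.hstack([cv2.resize(a["image"][195:275,178:265],None,fx=4.5,fy=4.5,interpolation=cv2.INTER_CUBIC),cv2.resize(b["image"][75:175,180:290],(396,360),interpolation=cv2.INTER_CUBIC)]);cv2.imwrite("pics/p10.png",i[...,::-1])
E
```

```text
time: 28.6
t 28.6 tip [ 32.9 -20.1] 224.7 F lane 1.27 -0.07 -0.09 tilt 40.0 head -1.2 w 22.0 q [-0.33  0.42  1.51  0.66  1.48 -0.45]
[(np.int32(399), array([442.4, 205. ]), array([-318.8,  -67.8])), (np.int32(941), array([207.2, 230.9]), array([ 2.999e+02, -2.000e-01]))]
[([292, 387, 31, 33, 424], array([303.5, 405.3]))]
```

View pics/p10.png

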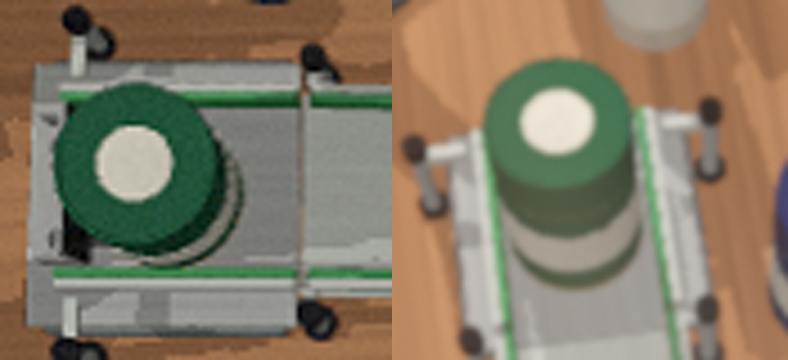

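Picture 10: the green tin stands upright on the pan close to the stop, at left crop (135,165). While pushed it leaned forward about 1.5°, because my small upward creep lifted its rear. It has since settled back, leaving an estimated gap of 2–3 mm. I'll go back and close that with a lower, strictly level push.

Run:
```python
from h import *
delta(218,1,220,0,40);delta(218,1,58,0,40)
```

```text
d [ 5.438 -0.927  4.844] a [ 0.005  0.    -0.014] TCP [546. 181. 228.]
d [ 1.275 -0.895  9.81 ] a [ 0.005  0.    -0.014] TCP [546. 181.  66.]
```

```bash
python3 -m jog '[{"dx":2,"dy":-0.4,"dz":1.8,"ax":0,"ay":0,"az":0,"jaw":22},{"dx":4,"dy":-0.8,"dz":3.6,"ax":0,"ay":0,"az":-0.01,"jaw":22},{"dx":5.44,"dy":-0.93,"dz":4.84,"ax":0.005,"ay":0,"az":-0.014,"jaw":22},{"dx":5.44,"dy":-0.93,"dz":4.84,"ax":0.005,"ay":0,"az":-0.014,"jaw":22},{"dx":4,"dy":-0.92,"dz":6.5,"ax":0.005,"ay":0,"az":-0.014,"jaw":22},{"dx":2.6,"dy":-0.91,"dz":8.2,"ax":0.005,"ay":0,"az":-0.014,"jaw":22},{"dx":1.6,"dy":-0.9,"dz":9.4,"ax":0.005,"ay":0,"az":-0.014,"jaw":22},{"dx":1.28,"dy":-0.9,"dz":9.8,"ax":0.005,"ay":0,"az":-0.014,"jaw":22},{"dx":1.28,"dy":-0.9,"dz":9.8,"ax":0.005,"ay":0,"az":-0.014,"jaw":22}]'
python3 - <<'E'
from h import *
st();delta(241,1,58,0,40)
a=capture("top");print([(o[0],o[1],w2i(o[2])) for o in lids(a,"green",183.5)])
E
```

```text
time: 29.82
position: [546.6, 180.8, 67.9]
tcp_rot: [-1.844, -1.798, -0.672]
wrist_force: [-0.3, -1.2, 1.2]
width: 22.1
t 29.82 tip [217.9   0.6] 59.4 F lane -1.19 0.27 1.18 tilt 39.9 head 0.1 w 22.1 q [-0.01  0.59  1.71  0.85  1.03 -0.51]
d [ 0.672 -0.014  0.637] a [0.001 0.001 0.002] TCP [547. 204.  66.]
[(np.int32(406), array([442.4, 205. ]), array([-318.8,  -67.8])), (np.int32(932), array([207.3, 230.9]), array([ 2.998e+02, -1.000e-01]))]
```

```bash
python3 -m jog '[{"dx":0.15,"dy":0,"dz":0.13,"ax":0,"ay":0,"az":0,"jaw":22},{"dx":0.3,"dy":0,"dz":0.26,"ax":0,"ay":0,"az":0,"jaw":22},{"dx":0.42,"dy":0,"dz":0.37,"ax":0,"ay":0,"az":0,"jaw":22},{"dx":0.52,"dy":0,"dz":0.46,"ax":0,"ay":0,"az":0,"jaw":22},{"dx":0.6,"dy":0,"dz":0.53,"ax":0,"ay":0,"az":0,"jaw":22},{"dx":0.66,"dy":0,"dz":0.58,"ax":0,"ay":0,"az":0,"jaw":22},{"dx":0.66,"dy":0,"dz":0.58,"ax":0,"ay":0,"az":0,"jaw":22}]'|grep -E "pos|force"
```

```text
position: [547.1, 202.8, 67.1]
wrist_force: [-0.1, -1.1, -0.4]
```

```bash
python3 -m jog '[{"dx":0.03,"dy":0,"dz":0.026,"ax":0,"ay":0,"az":0,"jaw":22},{"dx":0.06,"dy":0,"dz":0.053,"ax":0,"ay":0,"az":0,"jaw":22},{"dx":0.09,"dy":0,"dz":0.079,"ax":0,"ay":0,"az":0,"jaw":22}]'|grep -E "pos|force"
```

```text
position: [547.2, 205.7, 67.0]
wrist_force: [-0.5, -0.4, -0.6]
```

```bash
python3 -m jog '[{"dx":0.02,"dy":0,"dz":0.018,"ax":0,"ay":0,"az":0,"jaw":22},{"dx":0.04,"dy":0,"dz":0.035,"ax":0,"ay":0,"az":0,"jaw":22},{"dx":0.06,"dy":0,"dz":0.053,"ax":0,"ay":0,"az":0,"jaw":22}]'|grep -E "pos|force"; python3 -c "
from h import *
st();a=capture('top');print([(o[1],w2i(o[2])) for o in lids(a,'green',183.5)])"
```

```text
position: [547.3, 207.7, 67.0]
wrist_force: [-0.4, 0.4, 0.1]
t 31.5 tip [244.9   0.6] 58.5 F lane 0.34 0.44 0.07 tilt 39.9 head 0.1 w 21.9 q [ 0.04  0.59  1.7   0.86  1.   -0.48]
[(array([442.4, 205. ]), array([-318.8,  -67.8])), (array([207.2, 230.9]), array([ 2.999e+02, -1.000e-01]))]
```

```bash
python3 -m jog '[{"dx":0.015,"dy":0,"dz":0.013,"ax":0,"ay":0,"az":0,"jaw":22},{"dx":0.03,"dy":0,"dz":0.026,"ax":0,"ay":0,"az":0,"jaw":22},{"dx":0.045,"dy":0,"dz":0.039,"ax":0,"ay":0,"az":0,"jaw":22}]'|grep -E "pos|force"; python3 -c "
from h import *
st();a=capture('top');print([(o[1],w2i(o[2])) for o in lids(a,'green',183.5)])"
```

```text
position: [547.3, 209.2, 66.9]
wrist_force: [1.2, -0.1, 0.4]
t 31.93 tip [246.3   0.6] 58.5 F lane -0.02 -1.2 0.37 tilt 39.9 head 0.1 w 22.1 q [ 0.04  0.59  1.7   0.87  1.   -0.48]
[(array([442.4, 205. ]), array([-318.8,  -67.8])), (array([207.2, 230.9]), array([ 2.999e+02, -1.000e-01]))]
```

```bash
python3 -m jog '[{"dx":0.015,"dy":0,"dz":0.013,"ax":0,"ay":0,"az":0,"jaw":22},{"dx":0.03,"dy":0,"dz":0.026,"ax":0,"ay":0,"az":0,"jaw":22}]'|grep -E "pos|force"
```

```text
position: [547.4, 209.9, 66.9]
wrist_force: [-1.3, -4.2, 0.6]
```

```bash
python3 -m jog '[{"dx":0.015,"dy":0,"dz":0.013,"ax":0,"ay":0,"az":0,"jaw":22},{"dx":0.03,"dy":0,"dz":0.026,"ax":0,"ay":0,"az":0,"jaw":22}]'|grep -E "pos|force"
```

```text
position: [547.4, 211.0, 66.9]
wrist_force: [-0.5, -5.2, 0.3]
```

```bash
python3 -m jog '[{"dx":0.015,"dy":0,"dz":0.013,"ax":0,"ay":0,"az":0,"jaw":22},{"dx":0.02,"dy":0,"dz":0.017,"ax":0,"ay":0,"az":0,"jaw":22}]'|grep -E "pos|force"; python3 -c "
from h import *
st();a=capture('top');print([(o[1],w2i(o[2])) for o in lids(a,'green',183.5)])"
```

```text
position: [547.4, 211.8, 66.9]
wrist_force: [-0.6, -4.2, 0.7]
t 32.73 tip [248.9   0.6] 58.5 F lane -4.26 0.44 0.67 tilt 39.9 head 0.1 w 21.9 q [ 0.05  0.59  1.7   0.87  1.   -0.48]
[(array([442.4, 205. ]), array([-318.8,  -67.8])), (array([206.4, 230.9]), array([ 3.021e+02, -1.000e-01]))]
```

Now it slides level: the lid has moved +2.2 mm at a steady 4–5 N. I'll continue in fine steps until the force rises.

```bash
python3 -m jog '[{"dx":0.012,"dy":0,"dz":0.01,"ax":0,"ay":0,"az":0,"jaw":22},{"dx":0.02,"dy":0,"dz":0.017,"ax":0,"ay":0,"az":0,"jaw":22}]'|grep -E "pos|force"
```

```text
position: [547.4, 212.3, 66.8]
wrist_force: [-1.5, -8.7, 1.7]
```

```bash
python3 -m jog '[{"dx":0.006,"dy":0,"dz":0.005,"ax":0,"ay":0,"az":0,"jaw":22},{"dx":0.008,"dy":0,"dz":0.007,"ax":0,"ay":0,"az":0,"jaw":22}]'|grep -E "pos|force"
```

```text
position: [547.4, 212.3, 66.8]
wrist_force: [-1.5, -10.5, 1.9]
```

Stalled, with the force up from 4.2 to 10.5 N, so the tin is against the stop. I'll retreat level, then lift away and check.

```bash
python3 -m jog '[{"dx":-0.02,"dy":0,"dz":-0.017,"ax":0,"ay":0,"az":0,"jaw":22},{"dx":-0.08,"dy":0,"dz":-0.067,"ax":0,"ay":0,"az":0,"jaw":22},{"dx":-0.3,"dy":0,"dz":-0.25,"ax":0,"ay":0,"az":0,"jaw":22},{"dx":-0.9,"dy":0,"dz":-0.75,"ax":0,"ay":0,"az":0,"jaw":22},{"dx":-0.3,"dy":0,"dz":-2.2,"ax":0,"ay":0,"az":0,"jaw":22},{"dx":0.7,"dy":0,"dz":-3.6,"ax":0,"ay":0,"az":0,"jaw":22},{"dx":1.8,"dy":0,"dz":-5,"ax":0,"ay":0,"az":0,"jaw":22},{"dx":2.8,"dy":0,"dz":-6.3,"ax":0,"ay":0,"az":0,"jaw":22},{"dx":0.8,"dy":0,"dz":-8.2,"ax":0,"ay":0,"az":0,"jaw":22},{"dx":-1.5,"dy":0,"dz":-10,"ax":0,"ay":0,"az":0,"jaw":22}]'|head -2
python3 - <<'E'
from h import *
st();a=capture("top");b=capture("side")
for k,z in(("green",183.5),("red",156),("blue",150)):print([(o[1],w2i(o[2])) for o in lids(a,k,z)])
i=np.hstack([cv2.resize(a["image"][130:310,170:420],None,fx=1.9,fy=1.9,interpolation=cv2.INTER_CUBIC),cv2.resize(b["image"][20:340,160:350],(203,342))]);cv2.imwrite("pics/p11.png",i[...,::-1])
E
```

```text
time: 34.52
position: [542.1, 38.3, 235.9]
t 34.52 tip [75.3  1.3] 227.4 F lane -0.47 -1.24 -1.28 tilt 39.9 head 0.3 w 22.0 q [-0.27  0.35  1.6   0.68  1.43 -0.43]
[(array([442.4, 205. ]), array([-318.8,  -67.8])), (array([206.4, 230.8]), array([302.1,  -0.4]))]
[]
[(array([232.9, 167.9]), array([ 239.6, -178.4]))]
```

View pics/p11.png

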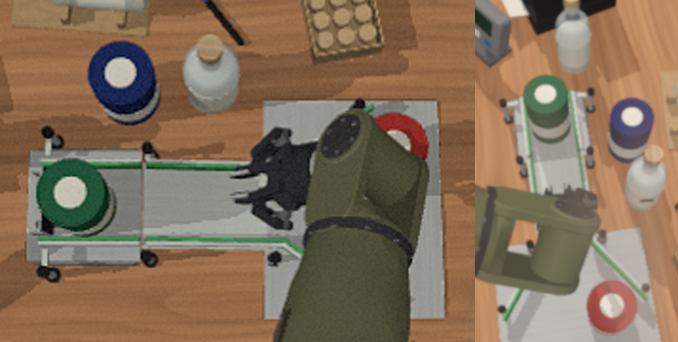

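Picture 11: the green tin is upright against the stop, with its lid at 302.1, unchanged after release. Red stands on the plate at side crop (612,305), the blue tin and the bottle beside the ramp are in place, and the arm is clear.

```bash
python3 -c "
from workcell import *
print(close_job())"
```

```text
the job is handed in; nothing more can be done
None
```

The job is done and handed in at about 34.5 s: the red tin is freed and the green tin is up against the stop.

- **Red tin:** I nudged it back about 63 mm along the lane and 20 mm outwards. It stands upright on the plate with its centre at about (-150, -70) in the infeed frame, clear of the mouth. It was partly hidden by the arm in the last top view, but the earlier unobstructed measurements and the last side view agree it had not moved.
- **Green tin:** I pushed it through the mouth, up the ramp and onto the scale. The push took mostly 3–8 N, with about 11 N at most on the ramp.
- **First contact with the stop failed a check:** the tin had been leaning forward slightly while pushed, and it settled back a few millimetres once released.
- **Second push:** I repeated it lower and level until the tool stalled, with the force rising from 4 to 10.5 N. After release the lid stayed at x 302.1, which puts the tin's front at about 350.1. The camera estimate of the stop's face is 350.6, and the two agree within calibration error.
- **Bystanders:** the blue tin measured the same position before and after. The bottles looked unmoved in the pictures, but I did not measure them.

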